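# Transfer a row of waveguide parts to the test carrier in the same order

## Robot

A 7-joint arm with a two-finger parallel gripper is mounted at the origin on a cart in front of the work surface, level with it; the furniture and walls round the work are solid. World frame = base frame: x ahead of the robot, y to its left, z up, the work surface at z = 0. Lengths are in m, angles in rad, forces in N, time in s.
With the tool pointing down it reaches from about 0.425 to 0.875 m from the base axis. Payload 4.7 kg.
Tool frame: the origin (TCP) lies midway between the tips of the shut fingers; the grasp point (between the pads) lies 19 mm behind it; z points along the fingers, y is the line along which they close (so a half turn about z gives the same grasp; the last joint's range is limited). The gripper opens to 87 mm and grips with 3 to 60 N. Pads are 19 mm wide; open, the fingers measure 117 mm over their backs; the gripper's body (75 mm by 190 mm) begins 51 mm behind the grasp point.
Start: joints at [1.341, 0.321, -0.07, 1.45, 0.023, 1.371, -0.057], TCP at [0.157, -0.631, 0.223] pointing down, gripper open.
Joint ranges: [-2.86, 2.86], [-0.3, 2.09], [-1.38, 1.24], [0.06, 2.45], [-1.56, 4.7], [0.09, 2.05], [-2.69, 2.69]. Speed limits (rad/s): [2.57, 2.57, 3.14, 3.14, 3.14, 3.14, 3.14].

## Interface

Orientations are given as a rotation vector (axis times angle).
In Python, from bench import ctrl gives the robot as it stands. The module is installed in compiled form; this text tells all that it offers.
- The arm moves only by the shell command python3 -m handwheel 'ROWS' [FORCE]. ROWS is JSON, a list of rows, each a list of 7 numbers: the finger opening in m, from 0 to 0.087, then the shift along the tool's x, y, z in m, then the turn, a rotation vector about the tool's x, y, z in degrees. A call has 1 to 12 rows; each row shifts and turns the commanded pose from where the row before left it, along the tool's axes as they then stand; what a row does not reach is not made up. A row lasts 1/8 s, in which the tool goes at most 62.5 mm and 10.7 degrees, less where a joint would pass 70% of its speed; a pose out of reach is approached as far as the arm can. A call is refused whole if a number of a shift passes 0.0625 or a number of a turn 10.7, either way. A call with a gripper value outside its range is refused whole. The fingers move at their own pace and stop on an object; FORCE is the grip in N (left out, the last holds). Time passes only in rows, so rows that do not move let the fingers close. It gives the time, the measured TCP pose, the force, the opening and the grip force at its end, in the units of the state.
- ctrl.get_state(): the state, without advancing time (a new reading comes with each control period).
- ctrl.get_image(name): name is "scene" or "top" or "wrist"; returns (picture, depth): 480x640x3 uint8, blue, green, red; 480x640 float32, m along the optical axis (not along the pixel's ray), 0 where there is no reading.
- ctrl.camera_info(name): a dict with "intrinsics" (3x3 intrinsics, pixels), "D" ([k1, k2, p1, p2, k3] as OpenCV has them; the pictures are not rectified), "R" (3x3) and "t" (3): a world point X has camera coordinates R X + t. Camera axes: x right, y down, z forward; pixel columns grow to the right and rows downward; lengths in m; the calibration is good to about 2 mm. A picture is of the moment at which its call begins: read the wrist's pose just before it. camera_info takes no time and is no camera call; for the wrist camera it gives the pose at the moment of the call.
- ctrl.close_job(): hands the job in; it is judged then, once.
The state is a dict: "time": time; "joint_positions": joint angles; "qd": joint speeds; "joint_torque": joint torques, N m; "position": TCP position; "tool_rot": TCP orientation; "ft_force": force on the tool from outside, world axes, zero at the start; "torque": the same for the moment, N m; "grip_width": opening from 0.0 (shut) to 1.0 (fully open); "grip_force": force on a finger pad.
Only numpy, scipy, OpenCV 4.12 (cv2) and the standard library are available. Lean on these libraries where they do the work, as an engineer would, in place of code of your own. Each camera call takes 0.05 s, during which the arm holds its last target. There are 200 camera calls.

## Task

Move the four waveguide parts from the storage rack (white nests) into the empty test carrier (metal nests, a bow handle at each end), one to a nest, in the same left-to-right order as they stand in the rack, because the test log goes by position. Set each part upright with its square flange seated flat at the bottom of its nest, and do not tip any part over.

Things in the scene. Friction and masses are not known exactly. Their poses are not given: they have to be found in the camera images.
- horn: Conical horn antenna, bare aluminium, mouth up, 80 mm tall. It stands on a 41.3 mm square flange, 6 mm thick; origin: centre of the flange's underside, z up. Round neck (26 mm) up to z 25 mm, then it widens to a plain round rim 56 mm in diameter at z 67 to 80 mm; hollow. Hold it by the outside of the rim.
- coax_adapter: End-launch waveguide-to-coax adapter, bare aluminium with a steel round coax connector on top, 78 mm tall overall. It stands on a 41.3 mm square flange, 6 mm thick; origin: centre of the flange's underside, z up. Upright rectangular tube 12.7 mm (x) by 25.4 mm (y) from z 6 to 56 mm, end cap 16 by 29 mm to z 60 mm, connector 16 mm in diameter to z 76 mm. Hold it by the tube across x.
- load: Waveguide termination with a black finned cooling block, 80 mm tall. It stands on a 41.3 mm square flange, 6 mm thick; origin: centre of the flange's underside, z up. Tube 12.7 by 25.4 mm up to z 30 mm, then the block with level fins, 30 mm (x) by 38 mm (y), z 30 to 80 mm. Hold it by the block across x.
- straight: Straight waveguide section, bare aluminium, with a square flange at both ends, 66 mm tall; seen from above a 41 mm square with a dark rectangular opening. It stands on a 41.3 mm square flange, 6 mm thick; origin: centre of the flange's underside, z up. Tube 12.7 mm (x) by 25.4 mm (y) between the flanges; top flange 41.3 mm square, z 60 to 66 mm. Hold it by the edges of the top flange.
- nest_horn: White plastic nest in which the horn stands at the start; fixed, 64 mm square, origin at the centre of its underside (8 mm above the bench). Seat at z 5 mm; the pocket is 47 mm square for 4 mm above the seat, then flares to 57 mm at the rim, z 17.7 mm; the carrier's nests are the same. It stays put and so marks where the horn came from.
- nest_coax_adapter: White plastic nest in which the coax adapter stands at the start; fixed, 64 mm square, origin at the centre of its underside (8 mm above the bench). Seat at z 5 mm; the pocket is 47 mm square for 4 mm above the seat, then flares to 57 mm at the rim, z 17.7 mm; the carrier's nests are the same. It stays put and so marks where the coax adapter came from.
- nest_load: White plastic nest in which the finned load stands at the start; fixed, 64 mm square, origin at the centre of its underside (8 mm above the bench). Seat at z 5 mm; the pocket is 47 mm square for 4 mm above the seat, then flares to 57 mm at the rim, z 17.7 mm; the carrier's nests are the same. It stays put and so marks where the finned load came from.
- nest_straight: White plastic nest in which the straight section stands at the start; fixed, 64 mm square, origin at the centre of its underside (8 mm above the bench). Seat at z 5 mm; the pocket is 47 mm square for 4 mm above the seat, then flares to 57 mm at the rim, z 17.7 mm; the carrier's nests are the same. It stays put and so marks where the straight section came from.
- storage_rack: Fixed grey plate 68 (x) by 300 (y) by 8 mm, carrying the four white nests at y = +105, +35, -35, -105 mm. Origin: centre of its underside on the bench; +y is its left end seen from the robot (turned at most 0.08 rad). It may be the nearer or the farther of the two racks. The parts stand in it in any order, centred within 1.5 mm, turned up to 0.06 rad.
- test_carrier: Fixed dark steel plate 68 (x) by 340 (y) by 8 mm with four aluminium nests at x = 0, y = +105, +35, -35, -105 mm and a bow handle (28 mm high) at each end. Origin: centre of its underside on the bench; +y is its left end seen from the robot (turned at most 0.08 rad). Seat 13 mm above the bench, nest rims 26 mm. A flange fits in any of its four quarter turns.
Things that resemble listed ones, but are neither listed nor needed, are in the scene too. Leave any orange or turquoise look-alike of the load alone.

How it is judged:
By the outcome, as a careful person would: the job done as asked, in the order asked, and still so for the second after the job is handed in, with the robot touching nothing.
It also fails if it takes over 88 s, if anything falls off the work surface, if the arm or the gripper's body presses on something with over 40 N, if the wrist force passes 120 N, or if a joint passes its speed limit or range.

## Working session

There is one attempt and no reset: what is moved stays moved. The work goes in short steps, Python scripts to look and compute and a shell command to move; the robot and the scene stay as the last step left them, time stands still between calls to the robot, and variables do not carry over. Pictures are saved under pics/ and viewed, at most 14 in all, crops included, and the job is handed in when it is done.

```bash
mkdir -p pics; python3 - <<'E'
from bench import ctrl
import cv2,numpy as np
s=ctrl.get_state();print(s)
for n in("top","scene"):
    p,d=ctrl.get_image(n);cv2.imwrite(f"pics/{n}0.png",p);np.save(f"pics/{n}0.npy",d)
    c=ctrl.camera_info(n);print(n,c)
E
```

```text
{'time': 0.0, 'joint_positions': array([ 1.34110665,  0.32183569, -0.07007026,  1.45167795,  0.02260722,
        1.37074868, -0.05688895]), 'qd': array([-0.00104038,  0.00128798,  0.00071035,  0.00060722, -0.00012263,
        0.00011088, -0.00037717]), 'joint_torque': array([ 1.25288334e-03, -4.91288495e+01, -4.03160099e-01, -3.12533319e+01,
       -6.40672515e-02,  4.36609774e-02,  1.81496566e-04]), 'position': array([ 0.15670928, -0.63027176,  0.22145165]), 'tool_rot': array([-3.11643734e+00, -3.81816816e-01,  5.26163731e-04]), 'ft_force': array([-0.02436236, -0.34650024,  0.27573591]), 'torque': array([-0.04265616, -0.03275733,  0.00709014]), 'grip_force': 0.0, 'grip_width': 1.0015136996134903}
top {'intrinsics': array([[458.41813037,   0.        , 320.26867153],
       [  0.        , 458.41813037, 239.35471907],
       [  0.        ,   0.        ,   1.        ]]), 'D': array([0.03608846, 0.        , 0.        , 0.        , 0.        ]), 'R': array([[-0.01584581, -0.99945042, -0.02911638],
       [-0.99650169,  0.01817546, -0.08157223],
       [ 0.0820566 ,  0.02772195, -0.99624204]]), 't': array([0.02644694, 0.48672374, 0.86495179])}
scene {'intrinsics': array([[606.61880192,   0.        , 324.31428618],
       [  0.        , 606.61880192, 245.63664169],
       [  0.        ,   0.        ,   1.        ]]), 'D': array([-0.08598089,  0.        ,  0.        ,  0.        ,  0.        ]), 'R': array([[-0.56783862, -0.82303229, -0.0133096 ],
       [-0.44323377,  0.31934746, -0.8375924 ],
       [ 0.69361598, -0.46971805, -0.54613352]]), 't': array([0.31175616, 0.25478326, 0.65091927])}
```

View pics/top0.png

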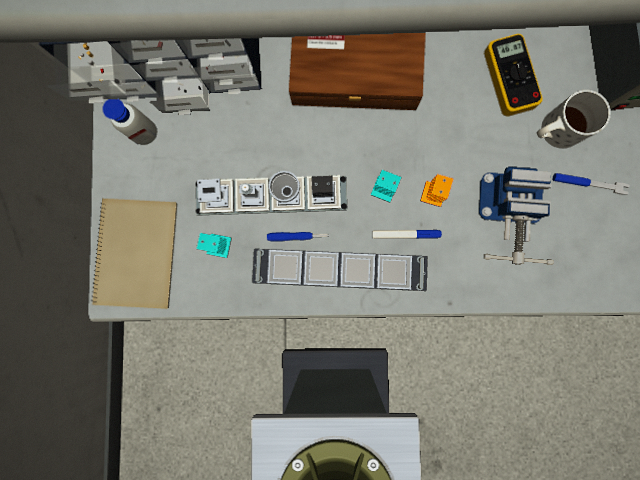

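View pics/scene0.png

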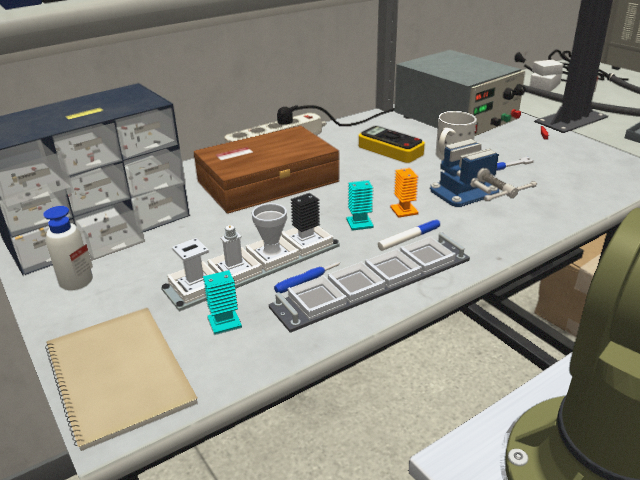

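Top view, left to right in the rack (image left = +y): straight (209,190), coax adapter (250,192), horn (286,188), black load (322,187). The carrier is the nearer one, with nests at about (285,267), (321,268), (358,270), (394,271). The look-alikes for the load are turquoise (387,185), turquoise (214,245) and orange (437,190); the one I want is the black one at (322,187). I'll check that choice in an enlarged crop.

```bash
cat > h.py <<'E'
import numpy as np,cv2
from bench import ctrl
def w(n,uv,z,c=None):
    c=c or ctrl.camera_info(n)
    q=cv2.undistortPoints(np.float64(uv).reshape(-1,1,2),c["intrinsics"],c["D"]).reshape(-1,2)
    r=np.c_[q,np.ones(len(q))]@c["R"]; o=-c["R"].T@c["t"]
    return o+r*((np.asarray(z)-o[2])/r[:,2])[:,None]
def pix(n,X,c=None):
    c=c or ctrl.camera_info(n)
    return cv2.projectPoints(np.float64(X).reshape(-1,1,3),cv2.Rodrigues(c["R"])[0],c["t"],c["intrinsics"],c["D"])[0].reshape(-1,2)
E
python3 - <<'E'
import cv2
p=cv2.imread("pics/top0.png")
a=cv2.resize(p[165:225,185:360],None,fx=4.5,fy=4.5,interpolation=cv2.INTER_CUBIC)
b=cv2.resize(p[240:300,245:435],None,fx=4.2,fy=4.2,interpolation=cv2.INTER_CUBIC)
import numpy as np
c=np.zeros((270+252+10,800,3),np.uint8);c[:270,:a.shape[1]]=a[:270,:800];c[280:,:798]=b[:252]
cv2.imwrite("pics/c1.png",c)
E
```

```text
(no output)
```

View pics/c1.png

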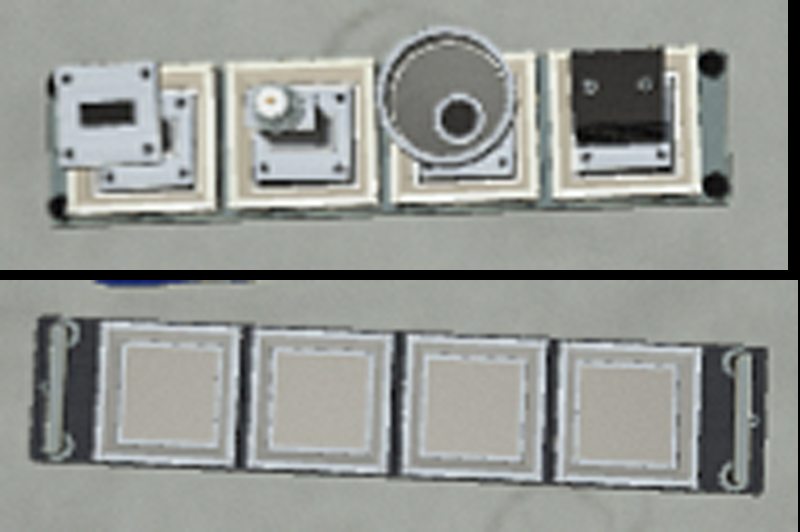

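The crop confirms the choice: straight, coax, horn, black load (crop 618,95), left to right. I'll fit both rack poses from the rim corners.

```bash
cat > fit.py <<'E'
from h import *
from scipy.optimize import least_squares
Y=[.105,.035,-.035,-.105]; C=dict(TL=(.032,.032),TR=(.032,-.032),BR=(-.032,-.032),BL=(-.032,.032))
car=[dict(TL=(100,321),TR=(241,326),BR=(237,468),BL=(93,462)),dict(TL=(248,327),TR=(394,334),BR=(389,474),BL=(243,467)),
 dict(TL=(405,335),TR=(550,341),BR=(545,480),BL=(399,474)),dict(TL=(559,341),TR=(702,348),BR=(698,489),BL=(553,481))]
rk=[dict(TR=(215,66),BR=(213,213),BL=(68,214)),dict(TL=(225,61),TR=(378,57),BR=(376,205),BL=(226,209)),
 dict(TR=(537,52),BR=(538,199),BL=(391,203)),dict(TL=(547,51),TR=(697,46),BR=(702,193),BL=(551,199))]
def fit(L,k,o,nm):
    m=[];p=[]
    for y,d in zip(Y,L):
        for a,q in d.items(): m.append((C[a][0],C[a][1]+y));p.append((np.array(q)+.5)/k-.5+np.array(o))
    W=w("top",p,.0257)[:,:2];m=np.array(m)
    T=lambda t:m@np.array([[np.cos(t[2]),np.sin(t[2])],[-np.sin(t[2]),np.cos(t[2])]])+t[:2]
    r=least_squares(lambda t:(T(t)-W).ravel(),[.5,0,0]);t=r.x
    print(nm,t.round(4),"rms",np.sqrt((r.fun**2).mean()).round(4))
    for y in Y: print("  ",(t[:2]+y*np.array([-np.sin(t[2]),np.cos(t[2])])).round(4))
fit(car,4.2,(245,240-280/4.2),"carrier"); fit(rk,4.5,(185,165),"rack")
def pc(q,z): return w("top",(np.array(q,float)+.5)/4.5-.5+np.array([185,165]),z)[:,:2]
s=pc([(54,68),(157,64),(160,161),(61,166)],.079);print("straight",s.mean(0),np.linalg.norm(s-np.roll(s,1,0),axis=1))
print("horn rim ends",pc([(379,96),(514,96),(446,28),(446,166)],.093),"coax",pc([(271,102)],.089))
l=pc([(573,49),(663,47),(664,134),(575,137)],.093);print("load",l.mean(0),l)
E
python3 fit.py
```

```text
carrier [ 0.4291 -0.0169 -0.0602] rms 0.0008
   [0.4354 0.0879]
   [0.4312 0.018 ]
   [ 0.4269 -0.0518]
   [ 0.4227 -0.1217]
rack [0.5774 0.1151 0.0137] rms 0.0007
   [0.5759 0.2201]
   [0.5769 0.1501]
   [0.5779 0.0801]
   [0.5788 0.0101]
straight [0.57627225 0.21911936] [0.04042265 0.04202561 0.03987347 0.04025962]
horn rim ends [[0.57887466 0.10685378]
 [0.57774282 0.05298938]
 [0.60577985 0.07982552]
 [0.55017724 0.0803812 ]] coax [[0.57814389 0.15081855]]
load [0.57857976 0.01129415] [[ 0.5961767   0.0292246 ]
 [ 0.59618022 -0.00660778]
 [ 0.56120906 -0.00638462]
 [ 0.56075306  0.02894441]]
```

```bash
cat > d.py <<'E'
# usage: d.py x y z yaw_deg(tool x dir): remaining turn (tool rotvec, deg) and shift in tool axes now / after the turn (mm)
import sys;from h import *
from scipy.spatial.transform import Rotation as R
x,y,z,a=map(float,sys.argv[1:5]);s=ctrl.get_state();T=R.from_rotvec(s["tool_rot"])
G=R.from_euler("z",a,degrees=True)*R.from_euler("x",180,degrees=True);e=np.array([x,y,z])-s["position"]
print("t",round(s["time"],2),"turn",(T.inv()*G).as_rotvec(degrees=True).round(2),"now",(T.inv().apply(e)*1e3).round(1),"after",(G.inv().apply(e)*1e3).round(1),"width mm",round(s["grip_width"]*87,1),"F",s["ft_force"].round(1),"grip",round(s["grip_force"],1))
E
python3 d.py .579 .011 .22 90.8
```

```text
t 0.1 turn [-9.000e-02 -6.000e-02 -7.683e+01] now [ 564.6 -520.4    2.4] after [635.4 431.2   1.6] width mm 87.0 F [-0.8 -0.2  0.1] grip 0.0
```

```bash
python3 -m handwheel '[[0.087,0,0,-0.03,0,0,-10.7],[0.087,0,0,0,0,0,-10.7],[0.087,0,0,0,0,0,-10.7],[0.087,0,0,0,0,0,-10.7],[0.087,0,0,0,0,0,-10.7],[0.087,0,0,0,0,0,-10.7],[0.087,0,0,0,0,0,-10.7],[0.087,0,0,0,0,0,0]]' 30; python3 d.py .579 .011 .22 90.8
```

```text
time: 1.1
position: [0.1567, -0.6306, 0.252]
tool_rot: [-2.245, -2.197, -0.001]
ft_force: [-0.0, 0.1, -0.1]
grip_width: 0.998
grip_force: 0.0
t 1.1 turn [-0.01 -0.05 -2.05] now [650.6 408.2  32.6] after [635.6 431.2  32. ] width mm 86.8 F [-0.   0.1 -0.1] grip 0.0
```

```bash
python3 -m handwheel '[[0.087,0,0,0,0,0,-2],[0.087,0.05,0.034,0,0,0,0],[0.087,0.05,0.034,0,0,0,0],[0.087,0.05,0.034,0,0,0,0],[0.087,0.05,0.034,0,0,0,0],[0.087,0.05,0.034,0,0,0,0],[0.087,0.05,0.034,0,0,0,0],[0.087,0.05,0.034,0,0,0,0],[0.087,0.05,0.034,0,0,0,0],[0.087,0.05,0.034,0,0,0,0],[0.087,0.05,0.034,0,0,0,0],[0.087,0.05,0.034,0,0,0,0]]'; python3 d.py .579 .011 .22 90.8
```

```text
time: 2.6
position: [0.5233, -0.0737, 0.2529]
tool_rot: [2.206, 2.235, -0.0]
ft_force: [0.7, -0.6, -0.4]
grip_width: 0.999
grip_force: 0.0
t 2.6 turn [ 0.05  0.07 -0.04] now [84.  56.8 32.9] after [83.9 56.9 32.9] width mm 86.9 F [ 0.7 -0.6 -0.4] grip 0.0
```

Now move above the load and take a wrist picture as a check.

```bash
python3 -m handwheel '[[0.087,0.042,0.028,0,0,0,0],[0.087,0.042,0.029,0,0,0,0],[0.087,0,0,0,0,0,0],[0.087,0,0,0,0,0,0]]'; python3 d.py .579 .011 .22 90.8; python3 - <<'E'
from h import *
c=ctrl.camera_info("wrist");p,d=ctrl.get_image("wrist");cv2.imwrite("pics/w1.png",p)
for n,X in dict(load=(.579,.011,.093),horn=(.578,.08,.093),coax=(.578,.151,.089),n1=(.423,-.122,.0257),n2=(.427,-.052,.0257)).items(): print(n,pix("wrist",X,c).round(0))
E
```

```text
time: 3.1
position: [0.578, 0.0092, 0.2522]
tool_rot: [-2.205, -2.237, 0.002]
ft_force: [-0.4, -0.8, -0.2]
grip_width: 0.996
grip_force: 0.0
t 3.1 turn [-0.05  0.03  0.04] now [ 1.8  1.1 32.2] after [ 1.8  1.1 32.2] width mm 86.7 F [-0.4 -0.8 -0.2] grip 0.0
load [[323. 223.]]
horn [[323. 145.]]
coax [[324.  55.]]
n1 [[190. 318.]]
n2 [[188. 262.]]
```

View pics/w1.png

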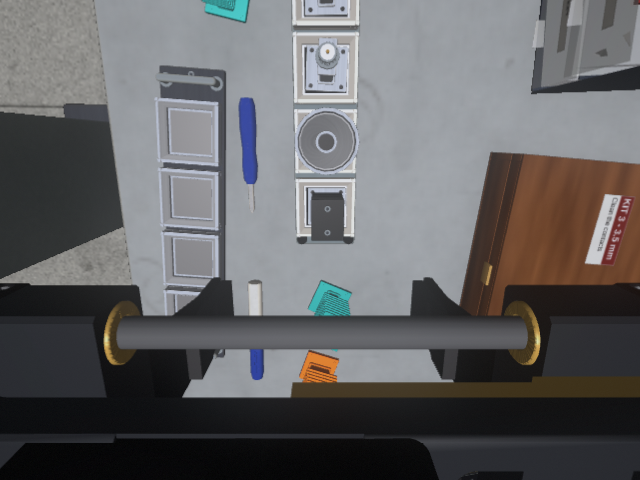

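The wrist view shows the load at (327,216), the horn at (327,141) and the coax at (328,53), within 3 mm of the prediction. That supports the identification and the poses. Next: descend on the load.

```bash
python3 -m handwheel '[[0.087,0.0035,0.002,0.05,0,0,0],[0.087,0,0,0.05,0,0,0],[0.087,0,0,0.05,0,0,0],[0.087,0,0,0.03,0,0,0],[0.087,0,0,0.018,0,0,0],[0.087,0,0,0,0,0,0],[0.01,0,0,0,0,0,0],[0.01,0,0,0,0,0,0],[0.01,0,0,0,0,0,0],[0.01,0,0,0,0,0,0],[0.01,0,0,0,0,0,0],[0.01,0,0,0,0,0,0]]' 30; python3 d.py .579 .011 .054 90.8
```

```text
time: 4.65
position: [0.5802, 0.0132, 0.0545]
tool_rot: [2.204, 2.238, -0.0]
ft_force: [-0.5, -0.1, 1.2]
grip_width: 0.404
grip_force: 1.5
t 4.65 turn [0.   0.01 0.07] now [-2.2 -1.2  0.5] after [-2.2 -1.2  0.5] width mm 35.1 F [-0.5 -0.1  1.2] grip 1.5
```

```bash
python3 -m handwheel '[[0.01,0,0,0,0,0,0],[0.01,0,0,0,0,0,0],[0.01,0,0,0,0,0,0],[0.01,0,0,0,0,0,0]]' 30; python3 d.py .579 .011 .054 90.8
```

```text
time: 5.15
position: [0.5803, 0.0132, 0.0546]
tool_rot: [2.204, 2.238, 0.0]
ft_force: [1.9, 0.3, 0.6]
grip_width: 0.341
grip_force: 30.0
t 5.15 turn [0.01 0.   0.07] now [-2.2 -1.3  0.6] after [-2.2 -1.3  0.6] width mm 29.6 F [1.9 0.3 0.6] grip 30.0
```

```bash
python3 -m handwheel '[[0.01,0,0,-0.01,0,0,0],[0.01,0,0,-0.03,0,0,0],[0.01,0,0,-0.04,0,0,0],[0.01,0,0,-0.04,0,0,0],[0.01,-0.022,-0.026,0,0,0,0],[0.01,-0.028,-0.034,0,0,0,0],[0.01,-0.028,-0.034,0,0,0,0],[0.01,-0.028,-0.034,0,0,0,0],[0.01,-0.025,-0.03,0,0,0,2.2],[0.01,0,0,0,0,0,2.1],[0.01,0,0,0,0,0,0],[0.01,0,0,0,0,0,0]]' 30; python3 d.py .424 -.1198 .0545 86.55
python3 - <<'E'
from h import *
c=ctrl.camera_info("wrist");p,d=ctrl.get_image("wrist");cv2.imwrite("pics/w2.png",p)
for X in [(.4227,-.1217,.0257),(.4269,-.0518,.0257),(.4312,.018,.0257),(.4354,.0879,.0257)]:print(pix("wrist",X,c).round(1))
E
```

```text
time: 6.65
position: [0.4249, -0.119, 0.1747]
tool_rot: [-2.284, -2.157, -0.001]
ft_force: [0.7, 0.6, -1.8]
grip_width: 0.344
grip_force: 30.0
t 6.65 turn [ 0.02 -0.03  0.18] now [ -0.9  -0.9 120.2] after [ -0.8  -0.9 120.2] width mm 29.9 F [ 0.7  0.6 -1.8] grip 30.0
[[319.2 230.7]]
[[319.3 149.4]]
[[319.6  57.6]]
[[319.8 -47.2]]
```

View pics/w2.png

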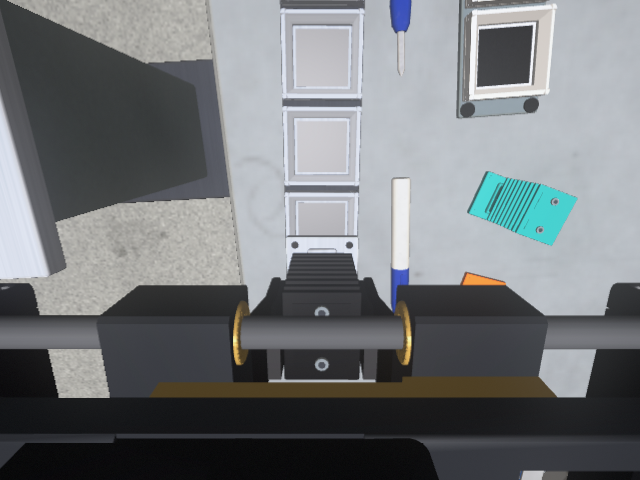

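The wrist view has the carrier nests at (322,146) and (322,54), and the load's flange at x≈322 in line with them. Lowering the load.

```bash
python3 -m handwheel '[[0.01,-0.0007,0.0005,0.03,0,0,0],[0.01,0,0,0.035,0,0,0],[0.01,0,0,0.025,0,0,0],[0.01,0,0,0.01,0,0,0],[0.01,0,0,0.01,0,0,0],[0.01,0,0,0.005,0,0,0],[0.01,0,0,0.003,0,0,0],[0.01,0,0,0,0,0,0]]' 30; python3 d.py .4255 -.1198 .0545 86.55
```

```text
time: 7.7
position: [0.4248, -0.121, 0.0568]
tool_rot: [2.287, 2.154, 0.0]
ft_force: [0.2, -0.5, -1.4]
grip_width: 0.342
grip_force: 30.0
t 7.7 turn [0.02 0.02 0.02] now [1.3 0.6 2.3] after [1.3 0.6 2.3] width mm 29.7 F [ 0.2 -0.5 -1.4] grip 30.0
```

```bash
python3 -m handwheel '[[0.01,0.0005,0.0003,0.001,0,0,0],[0.01,0,0,0.001,0,0,0],[0.01,0,0,0.0005,0,0,0],[0.01,0,0,0,0,0,0]]' 30; python3 d.py .4255 -.1198 .0545 86.55
```

```text
time: 8.2
position: [0.4251, -0.1206, 0.0545]
tool_rot: [2.287, 2.154, -0.0]
ft_force: [-1.5, 0.6, 4.7]
grip_width: 0.343
grip_force: 30.0
t 8.2 turn [0.01 0.03 0.02] now [ 0.8  0.3 -0. ] after [ 0.8  0.3 -0. ] width mm 29.9 F [-1.5  0.6  4.7] grip 30.0
```

```bash
python3 -m handwheel '[[0.06,0,0,0,0,0,0],[0.087,0,0,0,0,0,0],[0.087,0,0,0,0,0,0],[0.087,0,0,0,0,0,0],[0.087,0,0,-0.03,0,0,0],[0.087,0,0,-0.05,0,0,0],[0.087,0,0,-0.04,0,0,0]]'; python3 -m handwheel '[[0.087,0.035,0.024,-0.01,0,0,0],[0.087,0.036,0.024,0,0,0,0],[0.087,0.036,0.024,0,0,0,0],[0.087,0.036,0.024,0,0,0,0],[0.087,0.035,0.023,0,0,0,0],[0.087,0.034,0.023,0,0,0,0],[0.087,0,0,0,0,0,-4.3],[0.087,0,0,0,0,0,0]]' ; python3 d.py .5795 .082 .0675 90.8
python3 - <<'E'
from h import *
p,d=ctrl.get_image("top");cv2.imwrite("pics/t2.png",cv2.resize(p[160:300,245:435],None,fx=4,fy=4,interpolation=cv2.INTER_CUBIC))
E
```

```text
time: 9.07
position: [0.4252, -0.1204, 0.1757]
tool_rot: [2.286, 2.154, 0.0]
ft_force: [0.7, -0.9, -0.4]
grip_width: 0.98
grip_force: 0.0
time: 10.07
position: [0.5793, 0.0832, 0.1835]
tool_rot: [-2.204, -2.238, 0.0]
ft_force: [0.0, -0.4, 0.8]
grip_width: 1.0
grip_force: 0.0
t 10.07 turn [-0.05 -0.03  0.08] now [ -1.3   0.3 116. ] after [ -1.2   0.2 116. ] width mm 87.0 F [ 0.  -0.4  0.8] grip 0.0
```

View pics/t2.png

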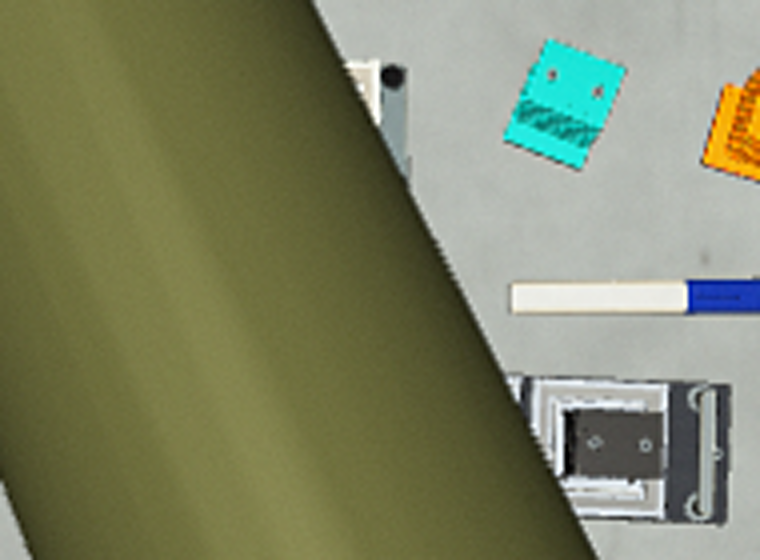

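The load stands upright in carrier nest 4 (crop 617,443). Now grasp the horn.

```bash
python3 -m handwheel '[[0.087,-0.001,0,0.04,0,0,0],[0.087,0,0,0.045,0,0,0],[0.087,0,0,0.025,0,0,0],[0.087,0,0,0.006,0,0,0],[0.03,0,0,0,0,0,0],[0.03,0,0,0,0,0,0],[0.03,0,0,0,0,0,0],[0.03,0,0,0,0,0,0],[0.03,0,0,0,0,0,0],[0.03,0,0,0,0,0,0],[0.03,0,0,0,0,0,0]]' 30; python3 d.py .5795 .082 .0675 90.8
```

```text
time: 11.5
position: [0.5799, 0.0818, 0.0686]
tool_rot: [2.204, 2.238, 0.001]
ft_force: [-0.5, 0.0, 5.9]
grip_width: 0.625
grip_force: 30.0
t 11.5 turn [0.05 0.   0.07] now [ 0.3 -0.4  1.1] after [ 0.3 -0.4  1.1] width mm 54.4 F [-0.5  0.   5.9] grip 30.0
```

```bash
python3 - <<'E'
from h import *
p,d=ctrl.get_image("scene");q,d=ctrl.get_image("wrist")
a=cv2.resize(p[150:330,150:360],None,fx=2.5,fy=2.5,interpolation=cv2.INTER_CUBIC)[:,:525];b=q[180:480,200:460];b=cv2.resize(b,(270,312))
c=np.zeros((450,795,3),np.uint8);c[:,:525]=a;c[:312,525:]=b;cv2.imwrite("pics/s3.png",c)
E
```

```text
(no output)
```

View pics/s3.png

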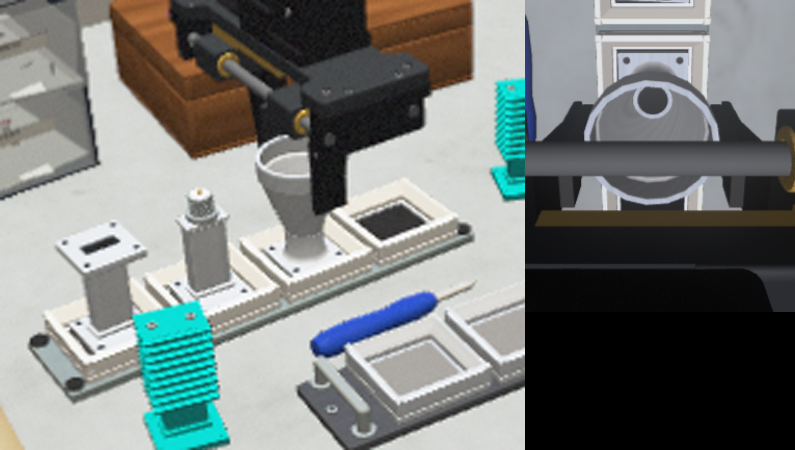

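```bash
python3 -m handwheel '[[0.03,0,0,-0.01,0,0,0],[0.03,0,0,-0.03,0,0,0],[0.03,0,0,-0.04,0,0,0],[0.03,0,0,-0.03,0,0,0],[0.03,-0.02,-0.024,0,0,0,0],[0.03,-0.028,-0.034,0,0,0,0],[0.03,-0.028,-0.034,0,0,0,0],[0.03,-0.028,-0.034,0,0,0,0],[0.03,-0.0258,-0.0265,0,0,0,2.2],[0.03,0,0,0,0,0,2.1],[0.03,0,0,0,0,0,0],[0.03,0,0,0,0,0,0]]' 30; python3 d.py .4293 -.0501 .0686 86.55
python3 - <<'E'
from h import *
q,d=ctrl.get_image("wrist");cv2.imwrite("pics/w4.png",q)
c=ctrl.camera_info("wrist")
E
```

```text
time: 13.1
position: [0.4295, -0.0491, 0.178]
tool_rot: [-2.283, -2.157, -0.001]
ft_force: [0.2, 0.1, -1.0]
grip_width: 0.622
grip_force: 30.0
t 13.1 turn [ 0.   -0.06  0.18] now [ -1.1  -0.2 109.4] after [-1.000e+00 -1.000e-01  1.094e+02] width mm 54.1 F [ 0.2  0.1 -1. ] grip 30.0
```

View pics/w4.png

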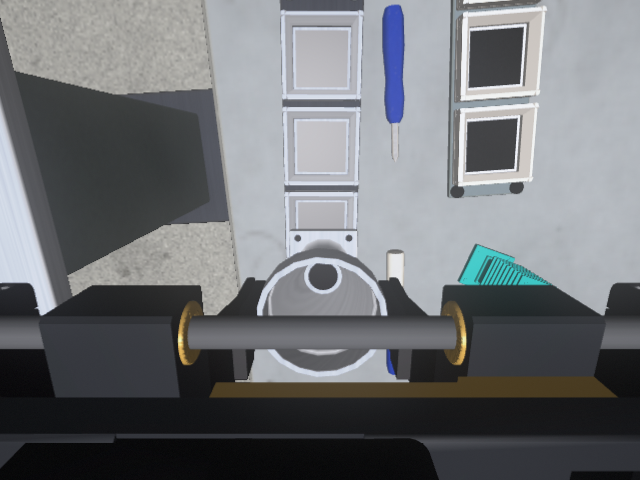

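The horn hangs straight, with its flange at (323,238) in line with the nest column at x≈322. Lowering it.

```bash
python3 -m handwheel '[[0.03,-0.001,0,0.03,0,0,0],[0.03,0,0,0.035,0,0,0],[0.03,0,0,0.02,0,0,0],[0.03,0,0,0.01,0,0,0],[0.03,0,0,0.006,0,0,0],[0.03,0,0,0.005,0,0,0],[0.03,0,0,0.002,0,0,0],[0.03,0,0,0.001,0,0,0],[0.03,0,0,0,0,0,0]]' 30; python3 d.py .4293 -.0501 .0686 86.55
```

```text
time: 14.28
position: [0.429, -0.0515, 0.0693]
tool_rot: [2.287, 2.153, -0.0]
ft_force: [0.0, 0.1, -1.3]
grip_width: 0.622
grip_force: 30.0
t 14.28 turn [0.02 0.03 0.02] now [1.4 0.2 0.7] after [1.4 0.2 0.7] width mm 54.1 F [ 0.   0.1 -1.3] grip 30.0
```

```bash
python3 -m handwheel '[[0.03,0.0008,0,0.0007,0,0,0],[0.03,0,0,0.0005,0,0,0],[0.03,0,0,0,0,0,0]]' 30; python3 d.py .4293 -.0501 .0686 86.55
```

```text
time: 14.65
position: [0.4292, -0.0508, 0.0685]
tool_rot: [2.287, 2.154, -0.001]
ft_force: [-0.9, -0.0, 6.4]
grip_width: 0.622
grip_force: 29.9
t 14.65 turn [0.   0.04 0.01] now [ 0.7  0.1 -0.1] after [ 0.7  0.1 -0.1] width mm 54.2 F [-0.9 -0.   6.4] grip 29.9
```

```bash
python3 -m handwheel '[[0.075,0,0,0,0,0,0],[0.087,0,0,0,0,0,0],[0.087,0,0,0,0,0,0],[0.087,0,0,0,0,0,0],[0.087,0,0,-0.03,0,0,0],[0.087,0,0,-0.05,0,0,0],[0.087,0,0,-0.04,0,0,0]]'; python3 -m handwheel '[[0.087,0.035,0.023,0,0,0,0],[0.087,0.036,0.023,0,0,0,0],[0.087,0.036,0.024,0,0,0,0],[0.087,0.036,0.024,0,0,0,0],[0.087,0.035,0.023,0,0,0,0],[0.087,0.034,0.021,0,0,0,0],[0.087,0,0,0,0,0,-4.3],[0.087,0,0,0,0,0,0],[0.087,0,0,0,0,0,0]]' ; python3 d.py .58 .1525 .037 90.8
python3 - <<'E'
from h import *
c=ctrl.camera_info("wrist");p,d=ctrl.get_image("wrist");cv2.imwrite("pics/w5.png",p[:400])
print(pix("wrist",[(.58,.1525,.089),(.5785,.222,.079)],c))
E
```

```text
time: 15.52
position: [0.4291, -0.0505, 0.1895]
tool_rot: [2.286, 2.153, 0.0]
ft_force: [0.2, -0.9, 0.2]
grip_width: 0.998
grip_force: 0.0
time: 16.65
position: [0.5793, 0.1519, 0.1876]
tool_rot: [2.207, 2.235, -0.001]
ft_force: [0.1, 0.4, 0.2]
grip_width: 1.004
grip_force: 0.0
t 16.65 turn [-0.02  0.04 -0.07] now [  0.7   0.7 150.6] after [  0.6   0.7 150.6] width mm 87.4 F [0.1 0.4 0.2] grip 0.0
[[322.51132882 241.95287792]
 [321.77283313 146.22216725]]
```

View pics/w5.png

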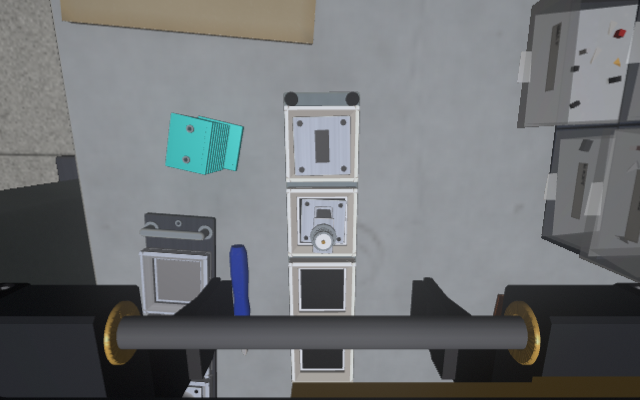

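The coax connector is at (323,242), as predicted. Descend and grip.

```bash
python3 -m handwheel '[[0.087,0.0006,0.0007,0.045,0,0,0],[0.087,0,0,0.05,0,0,0],[0.087,0,0,0.035,0,0,0],[0.087,0,0,0.02,0,0,0],[0.03,0,0,0,0,0,0],[0.005,0,0,0,0,0,0],[0.005,0,0,0,0,0,0],[0.005,0,0,0,0,0,0],[0.005,0,0,0,0,0,0],[0.005,0,0,0,0,0,0],[0.005,0,0,0,0,0,0],[0.005,0,0,0,0,0,0]]' 25; python3 -m handwheel '[[0.005,0,0,0,0,0,0],[0.005,0,0,0,0,0,0],[0.005,0,0,0,0,0,0]]' 25; python3 d.py .58 .1525 .037 90.8
python3 - <<'E'
from h import *
c=ctrl.camera_info("top");P,D=ctrl.get_image("top")
import numpy as np
v,u=np.mgrid[40:200,60:300];z=np.load("pics/top0.npy")[40:200,60:300]
q=cv2.undistortPoints(np.float64(np.c_[u.ravel(),v.ravel()]).reshape(-1,1,2),c["intrinsics"],c["D"]).reshape(-1,2)
X=(np.c_[q,np.ones(len(q))]*z.reshape(-1,1)-c["t"])@c["R"]
m=(X[:,2]>.1)&(X[:,1]>.1)&(X[:,1]<.34)&(X[:,0]>.6)&(z.ravel()>0);print("min x of tall things",X[m,0].min(),X[m][X[m,0].argmin()])
E
```

```text
time: 18.2
position: [0.58, 0.1534, 0.0378]
tool_rot: [2.205, 2.238, -0.0]
ft_force: [-0.0, 0.8, -0.1]
grip_width: 0.219
grip_force: 25.0
time: 18.58
position: [0.58, 0.1534, 0.0378]
tool_rot: [2.204, 2.238, 0.0]
ft_force: [-0.1, 1.1, 0.1]
grip_width: 0.216
grip_force: 25.0
t 18.57 turn [0.   0.   0.07] now [-0.9 -0.1  0.8] after [-0.9 -0.1  0.8] width mm 18.8 F [-0.1  1.1  0.1] grip 25.0
min x of tall things 0.6930512093984942 [0.69305121 0.29025007 0.39215019]
```

```bash
python3 - <<'E'
from h import *
p,d=ctrl.get_image("scene");q,d=ctrl.get_image("wrist")
a=cv2.resize(p[170:320,160:290],None,fx=3.4,fy=3.4,interpolation=cv2.INTER_CUBIC);b=cv2.resize(q[180:400,230:410],None,fx=1.9,fy=1.9)
c=np.zeros((510,800,3),np.uint8);c[:a.shape[0],:a.shape[1]]=a;c[:b.shape[0],450:450+b.shape[1]]=b;cv2.imwrite("pics/s6.png",c)
E
```

```text
(no output)
```

View pics/s6.png

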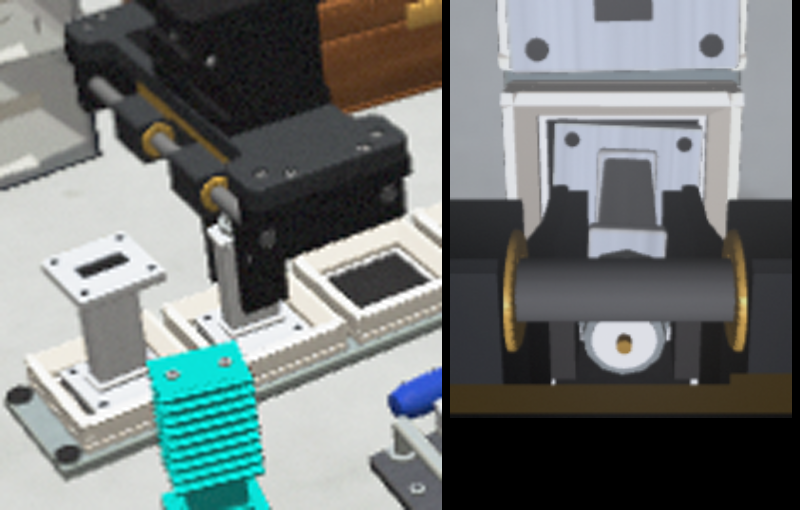

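The wrist view shows the coax flange turned about 2° against the pads, and the width is 18.8 mm, so the pads are bearing on the wider end cap. I'll regrip lower, on the tube.

```bash
python3 -m handwheel '[[0.045,0,0,0,0,0,0],[0.045,0,0,0,0,0,0],[0.045,0,0,0,0,0,0],[0.045,0,0,0.008,0,0,0],[0.045,0,0,0,0,0,0],[0.005,0,0,0,0,0,0],[0.005,0,0,0,0,0,0],[0.005,0,0,0,0,0,0],[0.005,0,0,0,0,0,0],[0.005,0,0,0,0,0,0],[0.005,0,0,0,0,0,0],[0.005,0,0,0,0,0,0]]' 25; python3 d.py .58 .1525 .03 90.8
python3 - <<'E'
from h import *
q,d=ctrl.get_image("wrist");b=cv2.resize(q[160:400,220:420],None,fx=2.4,fy=2.4);cv2.imwrite("pics/w7.png",b)
E
```

```text
time: 20.23
position: [0.5801, 0.1534, 0.0299]
tool_rot: [2.204, 2.238, 0.0]
ft_force: [0.6, 0.7, 0.7]
grip_width: 0.218
grip_force: 25.0
t 20.23 turn [0.02 0.   0.07] now [-0.9 -0.2 -0.1] after [-0.9 -0.2 -0.1] width mm 19.0 F [0.6 0.7 0.7] grip 25.0
```

View pics/w7.png

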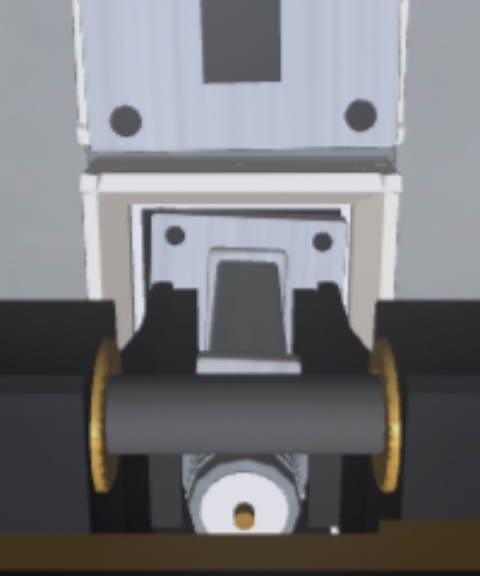

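```bash
python3 - <<'E'
from h import *
c=ctrl.camera_info("wrist")
from scipy.spatial.transform import Rotation as R
from scipy.optimize import least_squares
obs=np.array([(243,515),(198,355),(300,355),(152,213),(345,222)])/2.4+[220,160]
M=np.array([(0,0,.076),(-.008,.0145,.060),(.008,.0145,.060),(-.02065,.02065,.006),(.02065,.02065,.006)])
g=lambda t:(pix("wrist",R.from_rotvec(t[3:]).apply(M)+t[:3],c)-obs).ravel()
r=least_squares(g,[.58,.152,.013,0,0,0]);print(r.x[:3].round(4),np.rad2deg(r.x[3:]).round(1),r.fun.round(1))
s=ctrl.get_state();print(s["position"])
q,d=ctrl.get_image("wrist")
print("depth row across tips (crop y~292)");print((d[282,270:380:3]*1e3).round(0).astype(int))
print((d[340:400:6,270:380:4]*1e3).round(0).astype(int))
# opened fingers' expected tip gap in px at tip height
for w_ in(.0127,.019): print(w_,pix("wrist",[s["position"]+[-w_/2,.0095,0],s["position"]+[w_/2,.0095,0]],c).round(0))
E
```

```text
[0.5802 0.1542 0.0166] [-0.8 -0.1 -1.5] [ 0.5 -2.3 -1.6  0.5  1.   2.3 -1.5  0.   1.5 -0.3]
[0.58012731 0.15336577 0.02991752]
depth row across tips (crop y~292)
[184 186 192 192 165 166 167 169 171 171 171 185 182 163 160 161 161 162
 161 161 162 162 162 185 170 171 171 170 167 166 166 192 187 185 183 180
 179]
[[ 84  84  84  84  83  84  85  84  83  84  85  83  83  84  84  82  83  82
   83  83  83  83  83  83  83  83  82  84]
 [ 84  84  85  85  84  85  84  86  85  84  85  84  84  84  85  84  84  83
   85  85  85  85  84  84  84  85  85  84]
 [101 110 119 128 128 128 128 131 122 121 117 117 117 116 117 118 118 119
  123 130 127 129 129 127 116 107  98  85]
 [ 99 108 119 129 128 129 130 131 118 118 117 117 116 117 118 117 117 118
  120 131 128 129 129 127 116 107  98  85]
 [100 108 117 129 129 129 129 121 119 118 117 119 118 118 117 118 117 118
  117 139 130 129 131 126 115 106  98  92]
 [100 109 119 128 130 130 130 120 118 118 118 118 118 117 119 118 117 119
  119 207 130 130 131 128 116 105  97  90]
 [ 99 108 117 131 131 131 130 207 120 119 118 119 116 117 119 120 119 118
  119 207 132 130 131 128 115 106   0  79]
 [ 77  77  77  77  77  78  77  77  77  77  77  77  77  78  78  78  78  77
   77  78  77  77  78  78  78  76  76  77]
 [ 76  75  75  75  76  77  76  76  77  75  75  76  76  75  75  75  75  76
   74  75  76  76  74  76  76  74  76  75]
 [ 73  74  74  73  74  74  75  74  74  73  74  74  73  74  73  73  73  73
   73  73  73  74  74  74  74  73  74  73]]
0.0127 [[309. 279.]
 [335. 279.]]
0.019 [[302. 279.]
 [342. 279.]]
```

```bash
python3 -m handwheel '[[0.005,0,0,-0.003,0,0,0],[0.005,0,0,-0.006,0,0,0],[0.005,0,0,-0.006,0,0,0],[0.005,0,0,0,0,0,0]]' 30; python3 d.py .58 .1525 .03 90.8; python3 - <<'E'
from h import *
q,d=ctrl.get_image("wrist");b=cv2.resize(q[160:400,220:420],None,fx=2.4,fy=2.4);cv2.imwrite("pics/w8.png",b)
E
```

```text
time: 20.82
position: [0.5804, 0.1535, 0.0456]
tool_rot: [2.204, 2.238, 0.001]
ft_force: [-0.6, 0.6, -1.8]
grip_width: 0.217
grip_force: 30.0
t 20.82 turn [ 0.07 -0.    0.07] now [-1.  -0.5 15.6] after [-1.  -0.5 15.6] width mm 18.9 F [-0.6  0.6 -1.8] grip 30.0
```

View pics/w8.png

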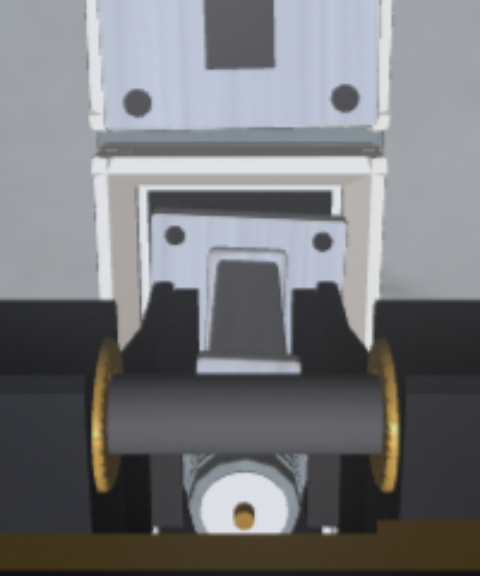

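The coax rises rigidly with the gripper. Its flange in the picture is unchanged against the pads, with a small yaw of about 2°. Carrying it to nest 2.

```bash
python3 -m handwheel '[[0.005,0,0,-0.03,0,0,0],[0.005,0,0,-0.04,0,0,0],[0.005,0,0,-0.03,0,0,0],[0.005,-0.02,-0.022,0,0,0,0],[0.005,-0.028,-0.032,0,0,0,0],[0.005,-0.028,-0.032,0,0,0,0],[0.005,-0.028,-0.032,0,0,0,0],[0.005,-0.027,-0.0307,0,0,0,1],[0.005,0,0,0,0,0,1],[0.005,0,0,0,0,0,0],[0.005,0,0,0,0,0,0]]' 30; python3 d.py .4336 .0205 .0300 88.8
python3 - <<'E'
from h import *
from scipy.spatial.transform import Rotation as R
c=ctrl.camera_info("wrist");p,d=ctrl.get_image("wrist");cv2.imwrite("pics/w9.png",p[:400])
s=ctrl.get_state()
print("nest1 pred (bias 2.4,2.8)",pix("wrist",[(.4378,.0907,.0257)],c), "slot2",pix("wrist",[(.4336,.0208,.0257)],c))
E
```

```text
time: 22.25
position: [0.4372, 0.0257, 0.1451]
tool_rot: [-2.232, -2.202, 0.0]
ft_force: [-0.2, -0.2, -1.6]
grip_width: 0.214
grip_force: 30.0
t 22.25 turn [-0.26 -0.25  0.43] now [ -5.8  -3.  115.1] after [ -5.3  -3.5 115.1] width mm 18.6 F [-0.2 -0.2 -1.6] grip 30.0
nest1 pred (bias 2.4,2.8) [[321.96484684 153.90284977]] slot2 [[317.87500211 242.48059961]]
```

```bash
python3 -m handwheel '[[0.005,-0.0055,-0.0033,0,0,0,0.4],[0.005,0,0,0.03,0,0,0],[0.005,0,0,0.03,0,0,0],[0.005,0,0,0,0,0,0],[0.005,0,0,0,0,0,0]]' 30; python3 d.py .4336 .0205 .0300 88.8
```

```text
time: 22.92
position: [0.4335, 0.0192, 0.0859]
tool_rot: [-2.244, -2.194, 0.003]
ft_force: [0.7, -0.8, -1.0]
grip_width: 0.215
grip_force: 30.0
t 22.93 turn [-0.21 -0.05 -0.08] now [ 1.2  0.3 55.9] after [ 1.3  0.1 55.9] width mm 18.7 F [ 0.7 -0.8 -1. ] grip 30.0
```

```bash
python3 -m handwheel '[[0.005,0.001,0,0.02,0,0,0],[0.005,0,0,0.015,0,0,0],[0.005,0,0,0.01,0,0,0],[0.005,0,0,0.005,0,0,0],[0.005,0,0,0.003,0,0,0],[0.005,0,0,0.0015,0,0,0],[0.005,0,0,0,0,0,0]]' 30; python3 d.py .4336 .0205 .0300 88.8
```

```text
time: 23.8
position: [0.4329, 0.0194, 0.0309]
tool_rot: [-2.246, -2.194, 0.005]
ft_force: [-0.9, -0.1, 0.1]
grip_width: 0.213
grip_force: 30.0
t 23.8 turn [-0.21  0.05 -0.13] now [1.1 0.6 0.9] after [1.1 0.6 0.9] width mm 18.5 F [-0.9 -0.1  0.1] grip 30.0
```

```bash
python3 -m handwheel '[[0.005,0.0008,0.0004,0.0008,0,0,0],[0.005,0,0,0.0006,0,0,0],[0.005,0,0,0,0,0,0]]' 30; python3 d.py .4336 .0205 .0300 88.8
```

```text
time: 24.18
position: [0.4335, 0.0203, 0.0298]
tool_rot: [-2.246, -2.194, 0.006]
ft_force: [-2.2, 0.4, 5.0]
grip_width: 0.216
grip_force: 30.0
t 24.18 turn [-0.22  0.06 -0.13] now [ 0.2  0.1 -0.2] after [ 0.2  0.1 -0.2] width mm 18.8 F [-2.2  0.4  5. ] grip 30.0
```

```bash
python3 -m handwheel '[[0.05,0,0,0,0,0,0],[0.087,0,0,0,0,0,0],[0.087,0,0,0,0,0,0],[0.087,0,0,0,0,0,0],[0.087,0,0,-0.01,0,0,0],[0.087,0,0,-0.05,0,0,0],[0.087,0,0,-0.05,0,0,0],[0.087,0,0,-0.03,0,0,0]]'; python3 -m handwheel '[[0.087,0.033,0.023,0,0,0,0],[0.087,0.035,0.024,0,0,0,0],[0.087,0.035,0.024,0,0,0,0],[0.087,0.035,0.024,0,0,0,0],[0.087,0.034,0.024,0,0,0,0],[0.087,0.032,0.021,0,0,0,0],[0.087,0,0,0,0,0,-2],[0.087,0,0,0,0,0,0],[0.087,0,0,0,0,0,0]]' ; python3 d.py .5775 .2215 .056 90.8
```

```text
time: 25.18
position: [0.4347, 0.0192, 0.1692]
tool_rot: [2.245, 2.189, -0.011]
ft_force: [0.1, -1.0, -0.9]
grip_width: 0.977
grip_force: 0.0
time: 26.3
position: [0.5771, 0.2169, 0.1661]
tool_rot: [-2.21, -2.23, 0.009]
ft_force: [-0.2, -0.6, -0.3]
grip_width: 0.997
grip_force: 0.0
t 26.3 turn [-0.29  0.15 -0.3 ] now [  4.8   1.  110.1] after [  4.6   0.4 110.1] width mm 86.8 F [-0.2 -0.6 -0.3] grip 0.0
```

```bash
python3 -m handwheel '[[0.087,0.0046,0.0004,0.03,-0.3,0.15,-0.3],[0.087,0,0,0.04,0,0,0],[0.087,0,0,0.03,0,0,0],[0.087,0,0,0.01,0,0,0],[0.03,0,0,0,0,0,0],[0.02,0,0,0,0,0,0],[0.02,0,0,0,0,0,0],[0.02,0,0,0,0,0,0],[0.02,0,0,0,0,0,0],[0.02,0,0,0,0,0,0],[0.02,0,0,0,0,0,0],[0.02,0,0,0,0,0,0]]' 30; python3 d.py .5775 .2215 .056 90.8
```

```text
time: 27.8
position: [0.5775, 0.2234, 0.056]
tool_rot: [-2.203, -2.239, -0.002]
ft_force: [0.1, -1.3, 1.9]
grip_width: 0.466
grip_force: 29.9
t 27.8 turn [ 0.01 -0.08  0.12] now [-1.9  0.  -0. ] after [-1.9  0.  -0. ] width mm 40.5 F [ 0.1 -1.3  1.9] grip 29.9
```

```bash
python3 -m handwheel '[[0.02,0,0,-0.01,0,0,0],[0.02,0,0,-0.03,0,0,0],[0.02,0,0,-0.04,0,0,0],[0.02,0,0,-0.03,0,0,0],[0.02,-0.02,-0.022,0,0,0,0],[0.02,-0.028,-0.031,0,0,0,0],[0.02,-0.028,-0.031,0,0,0,0],[0.02,-0.028,-0.031,0,0,0,0],[0.02,-0.0252,-0.0265,0,0,0,2.2],[0.02,0,0,0,0,0,2.1],[0.02,0,0,0,0,0,0],[0.02,0,0,0,0,0,0]]' 30; python3 d.py .4378 .0922 .056 86.55
```

```text
time: 29.3
position: [0.4405, 0.0962, 0.1661]
tool_rot: [-2.272, -2.16, -0.001]
ft_force: [0.3, -0.4, -1.7]
grip_width: 0.47
grip_force: 29.9
t 29.3 turn [-0.25 -0.3   0.56] now [ -4.7  -2.  110. ] after [ -4.1  -2.4 110.1] width mm 40.9 F [ 0.3 -0.4 -1.7] grip 29.9
```

```bash
python3 -m handwheel '[[0.02,-0.004,-0.0024,0,-0.2,-0.2,0.4],[0.02,0,0,0.035,0,0,0],[0.02,0,0,0.035,0,0,0],[0.02,0,0,0,0,0,0],[0.02,0,0,0,0,0,0]]' 30; python3 d.py .4378 .0922 .056 86.55
python3 - <<'E'
from h import *
p,d=ctrl.get_image("wrist");q,_=ctrl.get_image("scene")
c=np.zeros((600,640,3),np.uint8);c[:230]=p[180:410];c[240:]=cv2.resize(q[210:360,230:497],(640,360),interpolation=cv2.INTER_CUBIC);cv2.imwrite("pics/x1.png",c)
E
```

```text
time: 29.92
position: [0.438, 0.0916, 0.097]
tool_rot: [2.285, 2.154, -0.0]
ft_force: [0.7, -0.6, -1.2]
grip_width: 0.468
grip_force: 29.9
t 29.93 turn [0.04 0.06 0.08] now [ 0.7 -0.3 41. ] after [ 0.6 -0.3 41. ] width mm 40.7 F [ 0.7 -0.6 -1.2] grip 29.9
```

View pics/x1.png

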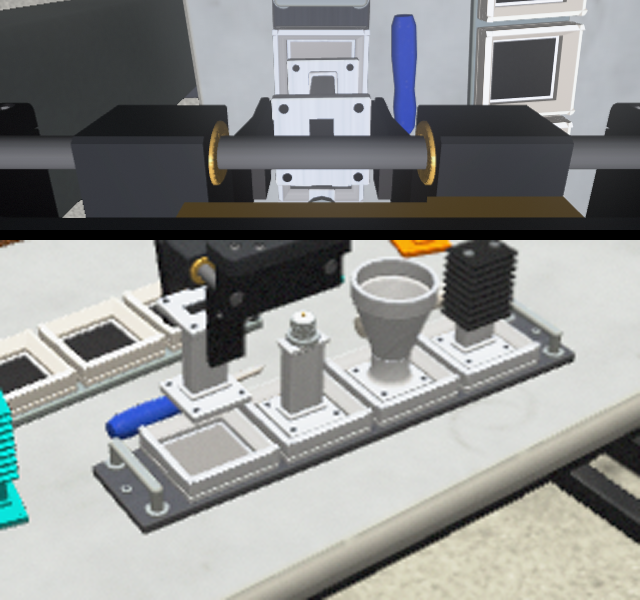

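The three placed parts stand upright and seated: load (478,300), horn (393,320) and coax (302,370). The straight hangs level over nest 1 (205,395), centred in the wrist view. Lowering it.

```bash
python3 -m handwheel '[[0.02,0.0004,0,0.015,0,0,0],[0.02,0,0,0.012,0,0,0],[0.02,0,0,0.007,0,0,0],[0.02,0,0,0.003,0,0,0],[0.02,0,0,0.002,0,0,0],[0.02,0,0,0.001,0,0,0],[0.02,0,0,0,0,0,0]]' 30; python3 d.py .4378 .0922 .056 86.55
```

```text
time: 30.9
position: [0.4377, 0.0908, 0.0562]
tool_rot: [2.285, 2.152, -0.003]
ft_force: [1.0, -0.2, -2.2]
grip_width: 0.466
grip_force: 29.9
t 30.9 turn [ 0.05  0.18 -0.  ] now [1.4 0.  0.2] after [1.4 0.  0.2] width mm 40.6 F [ 1.  -0.2 -2.2] grip 29.9
```

```bash
python3 -m handwheel '[[0.02,0.0008,0,0.0006,0,0,0],[0.02,0,0,0.0005,0,0,0],[0.02,0,0,0,0,0,0]]' 30; python3 d.py .4378 .0922 .056 86.55
```

```text
time: 31.28
position: [0.4381, 0.0911, 0.0558]
tool_rot: [2.285, 2.151, -0.005]
ft_force: [-2.3, -1.7, 7.9]
grip_width: 0.468
grip_force: 29.9
t 31.27 turn [ 0.04  0.26 -0.02] now [ 1.1 -0.3 -0.2] after [ 1.1 -0.3 -0.2] width mm 40.7 F [-2.3 -1.7  7.9] grip 29.9
```

```bash
python3 -m handwheel '[[0.06,0,0,0,0,0,0],[0.087,0,0,0,0,0,0],[0.087,0,0,0,0,0,0],[0.087,0,0,0,0,0,0],[0.087,0,0,-0.03,0,0,0],[0.087,0,0,-0.05,0,0,0],[0.087,0,0,-0.05,0,0,0],[0.087,0,0,-0.05,0,0,0],[0.087,0.04,0.03,0,0,0,0],[0.087,0.05,0.03,0,0,0,0],[0.087,0,0,0,0,0,0]]'; python3 - <<'E'
from h import *
q,_=ctrl.get_image("scene")
cv2.imwrite("pics/x2.png",cv2.resize(q[180:360,200:520],(800,450),interpolation=cv2.INTER_CUBIC))
E
```

```text
time: 32.65
position: [0.4851, 0.1598, 0.2331]
tool_rot: [-2.263, -2.157, 0.016]
ft_force: [-1.2, 0.8, 0.5]
grip_width: 0.999
grip_force: 0.0
```

View pics/x2.png

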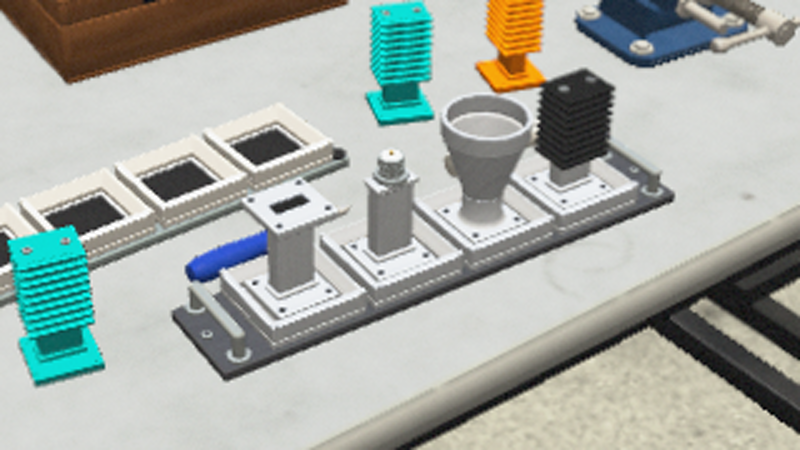

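All four parts stand upright and seated in order: straight (290,260), coax (390,220), horn (485,170) and load (575,130). The gripper is clear.

```bash
python3 -c "
from bench import ctrl;print(ctrl.close_job())"
```

```text
the job is handed in; nothing more can be done
None
```

The four parts stand upright and seated in the test carrier in rack order (straight, coax adapter, horn, load, left to right), and I handed the job in after about 33 s on the robot's clock with the gripper clear.

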